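Pull a fluorometer filter for camera inspection

ROBOT

A 6-joint arm with a two-finger parallel gripper is mounted at the origin on a cart in front of the work surface, level with it; the furniture and walls round the work are solid. World frame = base frame: x ahead of the robot, y to its left, z up, the work surface at z = 0. Lengths are in mm, angles in rad, forces in N, time in s.
With the tool pointing down it reaches from about 275 to 825 mm from the base axis. Payload 4.9 kg.
Tool frame: the origin (TCP) lies at the very end of the fingers, on their centre line; the grasp point (between the pads) lies 19 mm behind it (manip.pinch_z is the distance from the TCP to the grasp point, in mm); z points along the fingers, y is the line along which they close (so a half turn about z gives the same grasp; the last joint's range is limited). The gripper opens to 85 mm and grips with 20 to 120 N. Pads are 22 mm wide; open, the fingers measure 114 mm over their backs; the gripper's body (76 mm by 85 mm) begins 54 mm behind the grasp point. The pads swing forward as they close: fully open they stand 13 mm farther back than shut.
Start: joints at [-1.409, 0.326, -0.193, 1.052, 0, 1.437], TCP at [160.34, -526.127, 231.281] pointing down, gripper open.
Joint ranges: [-2.65, 2.65], [-0.97, 1.79], [-1.3, 1.35], [-1.93, 2.1], [-1.47, 1.37], [-3.14, 3.14]. Speed limits (rad/s): [2.57, 2.57, 3.14, 3.14, 3.14, 3.14].

INTERFACE

Orientations are given as a unit quaternion [w, x, y, z].
In Python, from bench import manip gives the robot as it stands.
- The arm moves only by the tool arm_command, never from a script. Its argument "steps" is a list of rows, each a list of 7 numbers: the opening, from -1 (shut) to 1 (fully open), so that 0 is half open, then the shift along the world's x, y, z in mm, then the turn, a rotation vector about the world's x, y, z in rad. A call has exactly 8 rows; each row is the pose to reach, as a shift and turn from the pose commanded when the call began; what a row does not reach only later rows make up. A row lasts 1/10 s, in which the tool goes at most 50 mm and 8.59 degrees, less where a joint would pass 70% of its speed; a pose out of reach is approached as far as the arm can. A call with a gripper value outside its range is refused whole. The fingers move at their own pace and stop on an object; "squeeze" is the grip in N (left out, the last holds). Time passes only in rows, so rows that repeat a pose let the fingers close, or fill a call up. It gives the time, the measured TCP pose, the force, the opening and the grip force at its end, in the units of the state.
- manip.read_state(): the state, without advancing time (a new reading comes with each control period).
- manip.camera(name): name is "scene" or "top" or "wrist"; returns a dict with "image" (384x512x3 uint8, red, green, blue), "K" (3x3 intrinsics, pixels), "rvec" (rotation vector, rad) and "tvec" (3), from world to camera coordinates, as OpenCV has them. Camera axes: x right, y down, z forward; pixel columns grow to the right and rows downward; lengths in mm; the calibration is good to about 2 mm. A picture is of the moment at which its call begins. There is no depth.
- manip.close_job(): hands the job in; it is judged then, once.
The state is a dict: "clock": time; "q": joint angles; "qd": joint speeds; "effort": joint torques, N m; "tool_pos": TCP position; "eef_rot": TCP orientation; "ft_force": force on the tool from outside, world axes, zero at the start; "torque": the same for the moment, N m; "opening": finger opening in mm; "gripper_force": force on a finger pad.
Only numpy, scipy, OpenCV 4.12 (cv2) and the standard library are available. Lean on these libraries where they do the work, as an engineer would, in place of code of your own. Each camera call takes 0.05 s, during which the arm holds its last target. There are 200 camera calls.

TASK

Please get the fluorometer's filter cartridge inspected: take the red-handled key out of its stand, set its blade in the slotted brass head and turn the retaining clamp about a quarter turn anticlockwise so that its tongue swings off the cartridge, then stand the key back in its stand. Draw the cartridge up out of its bay by the orange tab and hold it in front of the inspection camera: upright, glass square to the lens, centred on the lens axis, 80 mm from the lens. Finish holding it there, still and touching nothing else (do not put it down), without having knocked the camera or moved the things standing around.

Things in the scene. Friction and masses are not known exactly. Their poses are not given: they have to be found in the camera images.
- fluorometer: low white bench instrument with a grey middle deck, 170 x 222 x 87 mm, fixed. Origin on the bench below the centre of the filter bay; z up, x to its back (away from the blue stripe). Grey deck 85 mm above the bench; the bay is an upright shaft in it, 15.5 (x) x 53.5 (y) mm, 66 deep. The clamp's axis is at (0, +50) mm from the origin
- clamp (a joint): retaining clamp on an upright axis: 0 (starts 0 to 0.15) with its steel tongue over the cartridge's flange, growing anticlockwise from above to a stop at 1.571 rad, tongue then to the instrument's +x; clear of the cartridge from 0.9. Takes 0.05 Nm, stays where left. Slot and tongue lie at instrument yaw + 90 degrees + this angle
- clamp_slot (a point): centre of the slot's floor in the clamp's brass head, 100.5 mm above the bench; turns with the clamp, y along the slot. Head 26 mm across, top 108.5 above the bench; slot 7 wide, 8 deep, open at both ends, edges chamfered. Tongue 14 wide, reaches 31 from the axis, its top 97 above the bench
- cartridge: black filter cartridge with amber glass and orange tab, 60 g, in the bay, flange on the deck. Origin at the centre of the flange's underside; z up, x along the glass's normal (instrument x while in the bay). Below the flange 12 (x) x 50 (y) x 60 mm; flange 20 x 60 x 6; tab 12 thick (x), 30 wide (y), from 6 to 38 above the origin: grip across the 12. Both faces alike
- glass (a point): centre of the cartridge's glass (36 mm square opening), 32 mm below the cartridge's origin, in the middle of its thickness; hidden in the instrument at the start
- key: slotted key with a red paddle handle, 90 g, hanging upright in its stand. Origin at the centre of its black collar's underside; z up, x along blade and paddle. Collar 35 mm across, 6 high; paddle 34 wide (x), 12 thick (y), from 12 to 46 above the origin: grip across the 12. Below: 12 mm round shaft, then blade 18 wide (x), 4 thick (y), 2.4 at the tip, which is 50 below the origin
- key_tip (a point): middle of the key's blade tip, 50 mm below the key's origin
- key_stand: wooden tool block, 60 x 100 x 60 mm, fixed to the bench. Origin on the bench below the centre of the key's hole; the block reaches 30 mm to +y and 70 mm to -y from it. The round hole is 26 mm wide and 56 mm deep; the key's collar rests on the block's top, 60 mm above the bench
- camera: blue inspection camera with a black lens and an aluminium ring light on a post (90 x 90 mm foot, 215 mm high), fixed to the bench. Origin on the bench; the camera looks level along its own -x, lens axis 160 mm above the bench, lens front 50 mm ahead of the origin. Ring light 54 mm across
- focus (a point): the camera's inspection point: on the lens axis 80 mm in front of the lens, 160 mm above the bench (130 mm ahead of the camera's origin along its -x)
- jar: white sample jar with a blue cap, 44 mm across, 50 mm high, a bystander; origin at its underside
- bottle: small white bottle with a blue cap, 51 mm across, 100 mm high, a bystander; origin at its underside
- red_marker: red felt marker lying on the purple notebook, 140 mm long, a bystander

How it is judged:
By the outcome, as a careful person would: the job done as asked, in the order asked, and still so for the second after the job is handed in, while the arm keeps its last pose, push and grip.
It also fails if it takes over 58 s, if anything falls off the work surface, if the arm or the gripper's body presses on something with over 40 N, if the wrist force passes 120 N, or if a joint passes its speed limit or range.

## Working session

There is one attempt and no reset: what is moved stays moved. The work goes in short steps, Python scripts to look and compute and a tool call to move; the robot and the scene stay as the last step left them, time stands still between calls to the robot, and variables do not carry over. Pictures are saved under pics/ and viewed, at most 10 in all, crops included, and the job is handed in when it is done.

Besides the shell and the picture viewer there is one more tool, called by a JSON object that holds its "name" and its "arguments". arm_command: Moves the arm, as the interface text tells. Its arguments: {"type":"object","properties":{"steps":{"type":"array","items":{"type":"array","items":{"type":"number"}}},"squeeze":{"type":"number"}},"required":["steps"]}

```bash
mkdir -p pics; ls
cat > h.py <<'E'
import numpy as np, cv2
from bench import manip
def cam(n,save=None):
    c=manip.camera(n); c={k:(np.array(v,float) if k!='image' else np.array(v)) for k,v in c.items()}
    c['R']=cv2.Rodrigues(c['rvec'])[0]; c['t']=c['tvec'].ravel()
    if save:
        cv2.imwrite(f'pics/{save}.png',c['image'][:,:,::-1]); np.savez(f'pics/{save}.npz',**c)
    return c
def load(s): return dict(np.load(f'pics/{s}.npz'))
def ray(c,uv):
    d=np.linalg.inv(c['K'])@np.array([uv[0],uv[1],1.]); d=c['R'].T@d
    return -c['R'].T@c['t'], d/np.linalg.norm(d)
def plane(c,uv,z):
    o,d=ray(c,uv); return o+d*(z-o[2])/d[2]
def tri(*cu):
    A=np.zeros((3,3));b=np.zeros(3);rs=[ray(c,u) for c,u in cu]
    for o,d in rs:
        P=np.eye(3)-np.outer(d,d);A+=P;b+=P@o
    x=np.linalg.solve(A,b); return x,[np.linalg.norm(np.cross(x-o,d)) for o,d in rs]
def proj(c,X): return cv2.projectPoints(np.array(X,float).reshape(-1,3),c['rvec'],c['t'],c['K'],None)[0].reshape(-1,2)
E
python3 - <<'E'
from h import *
a=cam('scene','s0');b=cam('top','t0');w=cam('wrist','w0')
for c in(a,b,w): print(c['K'].ravel().round(1),(-c['R'].T@c['t']).round(0),(c['R'][2]).round(2))
im=[cv2.resize(x['image'],(800,600),interpolation=cv2.INTER_CUBIC)[:,:,::-1] for x in(a,b)]
cv2.imwrite('pics/s0b.png',im[0]);cv2.imwrite('pics/t0b.png',im[1])
print(manip.read_state())
E
```

```text
pics
[389.8   0.  255.7   0.  389.8 187.4   0.    0.    1. ] [-329. -437. 1173.] [ 0.6   0.32 -0.73]
[495.1   0.  245.1   0.  495.1 182.3   0.    0.    1. ] [ 284.   31. 1514.] [ 0.18 -0.   -0.98]
[346.2   0.  256.4   0.  346.2 190.4   0.    0.    1. ] [ 236. -504.  372.] [-0.3  -0.09 -0.95]
{'clock': 0.15, 'q': array([-1.40918383e+00,  3.26779657e-01, -1.93327815e-01,  1.05202970e+00,
       -7.14812098e-06,  1.43659466e+00]), 'qd': array([-3.87106510e-04, -1.78755686e-03,  3.37049093e-03,  6.67463329e-04,
        7.21850869e-05, -8.29489927e-04]), 'effort': array([ 4.89329886e-04, -4.43704927e+01,  2.62664562e+01,  1.04564390e-02,
       -1.01001851e-04, -1.07405293e-05]), 'tool_pos': array([ 160.2717617 , -525.66962527,  230.68846173]), 'eef_rot': array([-6.70308462e-04,  9.89081451e-01,  1.47368358e-01, -1.27618270e-05]), 'ft_force': array([-0.97315053, -0.13388288, -0.21963952]), 'torque': array([ 0.05681553, -0.05031085,  0.02948562]), 'gripper_force': 0.0, 'opening': 85.34922714091678}
```

View pics/s0b.png

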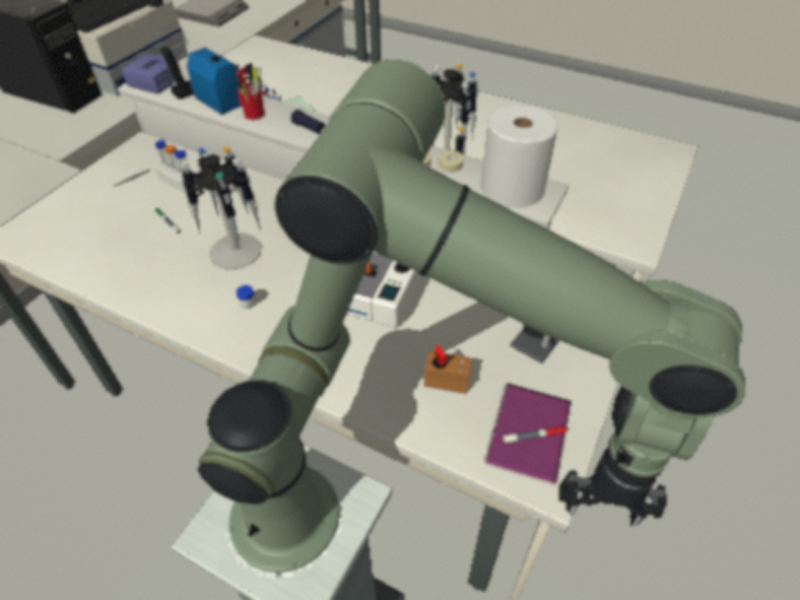

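View pics/t0b.png

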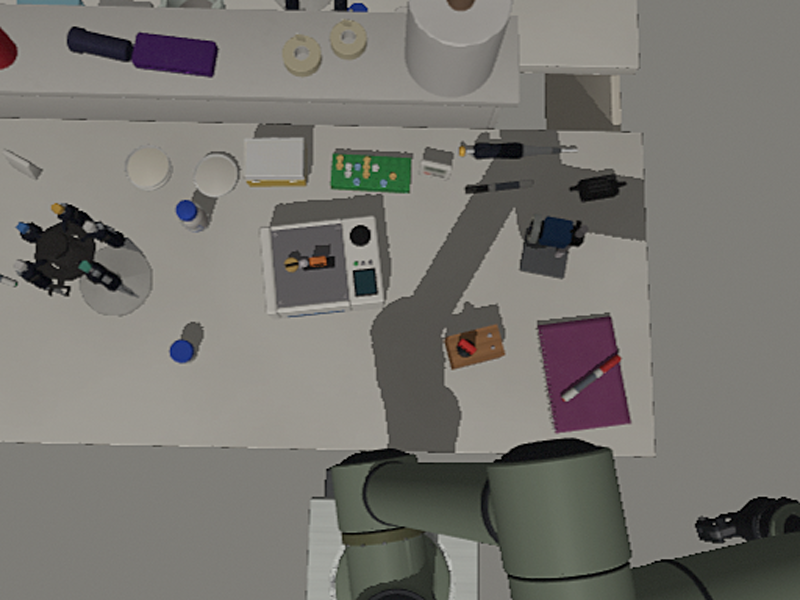

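The scene view shows the key in its stand at about (440,355). The top view, at 800 px width, shows the key at (467,347), the instrument at (322,265) with its brass head at (291,265) and orange tab at (321,262), and the camera at (553,235).

```bash
cat >> h.py <<'E'
def blobs(c,hlo,hhi,smin=120,vmin=60,amin=8,vmax=255):
    h=cv2.cvtColor(c['image'],cv2.COLOR_RGB2HSV)
    m=(((h[...,0]>=hlo)&(h[...,0]<=hhi)) if hlo<=hhi else ((h[...,0]>=hlo)|(h[...,0]<=hhi)))&(h[...,1]>=smin)&(h[...,2]>=vmin)&(h[...,2]<=vmax)
    n,l,s,ce=cv2.connectedComponentsWithStats(m.astype(np.uint8)); out=[]
    for i in range(1,n):
        if s[i,4]>=amin:
            p=np.argwhere(l==i)[:,::-1].astype(np.float32); out.append((ce[i],int(s[i,4]),cv2.minAreaRect(p),p))
    return out
E
python3 - <<'E'
from h import *
T=load('t0');S=load('s0')
def show(n,c,*a,z=0,roi=None,**k):
    for ce,A,r,p in blobs(c,*a,**k):
        if roi and not(roi[0]<ce[0]<roi[2] and roi[1]<ce[1]<roi[3]): continue
        print(n,ce.round(1),A,plane(c,ce,z).round(0),np.round(r[0],1),np.round(r[1],1),round(r[2],1))
show('redT',T,172,4,z=95,roi=(280,200,330,245))
show('redS',S,172,4,z=95,roi=(260,210,310,245))
show('woodT',T,5,18,z=60,roi=(280,200,330,245),smin=90)
show('orT',T,5,14,z=115,roi=(170,140,240,200),smin=170,vmin=150)
show('brT',T,15,28,z=108,roi=(170,140,240,200))
show('orS',S,3,14,z=115,roi=(220,160,260,190))
show('blueT',T,100,120,z=190,roi=(330,130,390,180),smin=80,vmin=30)
show('capT',T,115,125,z=50,roi=(80,120,140,240))
# instrument outline white: corners from view (800px) -> plane z 87
k=512/800
for u in [(262,228),(375,218),(384,303),(271,318)]: print('inst',plane(T,np.array(u)*k,87).round(0))
for u in [(528,236),(521,272),(563,279)]: print('foot',plane(T,np.array(u)*k,5).round(0))
E
```

```text
redT [298.4 221.4] 67 [ 435. -127.   95.] [298.4 221.4] [11.6  5.7] 35.5
redS [281.2 227.2] 69 [ 427. -129.   95.] [281.3 227. ] [12.6  5.7] 81.9
woodT [304.2 221.6] 588 [ 438. -148.   60.] [303.2 221.4] [20.9 35.2] 76.0
orT [202.7 166.3] 31 [586. 152. 115.] [203.5 166.5] [9. 3.] 0.0
brT [185.7 166.6] 23 [586. 202. 108.] [185.5 166.5] [3. 7.] 90.0
brT [186.6 171.3] 23 [572. 198. 108.] [186.5 171.5] [3. 7.] 90.0
orS [235.2 171.8] 26 [572. 135. 115.] [235.  171.5] [7. 4.] 90.0
blueT [355.9 148.6] 337 [ 629. -275.  190.] [356.  148.6] [19.8 18.4] 11.3
inst [652. 260.  87.]
inst [676.  46.  87.]
inst [513.  25.  87.]
inst [480. 235.  87.]
foot [ 669. -261.    5.]
foot [ 594. -246.    5.]
foot [ 582. -330.    5.]
```

{"name": "arm_command", "arguments": {"steps": [[1, 34, 50, 0, 0, 0, 0.1], [1, 68, 100, 0, 0, 0, 0.2], [1, 102, 150, 0, 0, 0, 0.3], [1, 136, 200, 0, 0, 0, 0.4], [1, 170, 250, 0, 0, 0, 0.5], [1, 204, 300, 0, 0, 0, 0.6], [1, 238, 350, 0, 0, 0, 0.65], [1, 270, 398, 0, 0, 0, 0.65]]}}

```text
clock: 0.95
tool_pos: [385.8, -193.4, 231.3]
eef_rot: [0.0, 0.89, 0.456, 0.0]
ft_force: [1.1, -1.0, -0.7]
opening: 85.3
gripper_force: 0.0
```

{"name": "arm_command", "arguments": {"steps": [[1, 0, 0, 0, 0, 0, 0], [1, 0, 0, 0, 0, 0, 0], [1, 0, 0, 0, 0, 0, 0], [1, 0, 0, 0, 0, 0, 0], [1, 0, 0, 0, 0, 0, 0], [1, 0, 0, 0, 0, 0, 0], [1, 0, 0, 0, 0, 0, 0], [1, 0, 0, 0, 0, 0, 0]]}}

```text
clock: 1.75
tool_pos: [384.9, -195.6, 231.3]
eef_rot: [-0.0, 0.89, 0.455, -0.0]
ft_force: [0.8, -0.4, 0.1]
opening: 85.5
gripper_force: 0.0
```

Run:
```python
from h import *
w=cam('wrist','w1')
cv2.imwrite('pics/w1b.png',cv2.resize(w['image'],(800,600),interpolation=cv2.INTER_CUBIC)[:,:,::-1])
```

```text
(no output)
```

View pics/w1b.png

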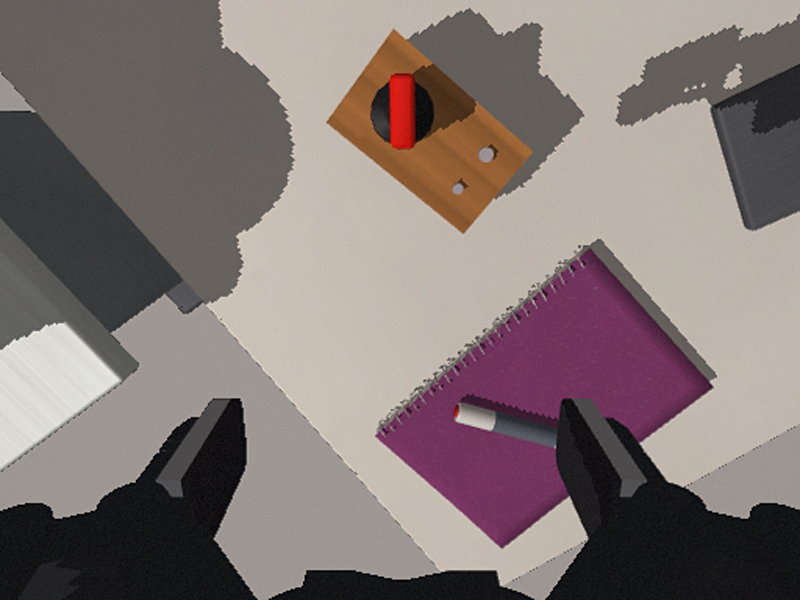

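The wrist view shows the red paddle at (402,110) in 800-px coordinates, upright in the picture and so aligned with the tool. The collar is at (402,112), and the wood block's corners are at (394,30), (328,122), (463,233) and (531,153).

```bash
cat > key.py <<'E'
from h import *
import sys
w=load(sys.argv[1]);T=load('t0')
b=max([x for x in blobs(w,172,5,smin=170,vmin=120)],key=lambda x:x[1])
ce,A,r,p=b; print(ce,A,r)
bt=[x for x in blobs(T,172,4) if 280<x[0][0]<330 and 200<x[0][1]<245][0]
print('tri',tri((w,ce),(T,bt[0])))
box=cv2.boxPoints(r); P=[plane(w,u,106) for u in box]; print(np.round(P,1))
e=[P[1]-P[0],P[2]-P[1]]; e.sort(key=np.linalg.norm); print('len',[np.linalg.norm(x).round(1) for x in e],'yaw',np.degrees(np.arctan2(e[1][1],e[1][0])),'mid',np.mean(P,0).round(1))
print(manip.read_state()['tool_pos'],manip.read_state()['eef_rot'])
E
python3 key.py w1
python3 - <<'E'
from h import *
w=load('w1')
P=[plane(w,np.array(u)*.64-.2,60).round(1) for u in [(394,30),(328,122),(463,233),(531,153)]];print(P)
E
```

```text
[256.6676259   70.71366906] 695 ((256.5, 70.5), (47.0, 15.0), 90.0)
tri (array([ 434.84477639, -128.2747186 ,   90.32351826]), [np.float64(0.5190574111522658), np.float64(0.5190574111522772)])
[[ 439.2 -112.6  106. ]
 [ 447.9 -118.9  106. ]
 [ 429.1 -145.3  106. ]
 [ 420.1 -138.7  106. ]]
len [np.float64(10.7), np.float64(32.3)] yaw -125.47700821327426 mid [ 434.  -128.9  106. ]
[ 384.96245794 -195.43584596  231.2472336 ] [-4.71955010e-05  8.90378043e-01  4.55221855e-01 -7.40241268e-06]
[array([455.1, -93.5,  60. ]), array([ 398.7, -109.2,   60. ]), array([ 424.4, -204. ,   60. ]), array([ 480.5, -188.7,   60. ])]
```

{"name": "arm_command", "arguments": {"steps": [[1, 20, 25, 0, 0, 0, 0], [1, 36, 50, 0, 0, 0, 0], [1, 46, 66, 0, 0, 0, 0], [1, 46, 66, 0, 0, 0, 0], [1, 46, 66, 0, 0, 0, 0], [1, 46, 66, 0, 0, 0, 0], [1, 46, 66, 0, 0, 0, 0], [1, 46, 66, 0, 0, 0, 0]]}}

```text
clock: 2.6
tool_pos: [430.8, -129.8, 231.3]
eef_rot: [0.0, 0.891, 0.455, -0.0]
ft_force: [0.0, -1.3, 0.1]
opening: 84.9
gripper_force: 0.0
```

```bash
python3 - <<'E'
from h import *
cam('wrist','w2')
E
python3 key.py w2
python3 - <<'E'
from h import *
a=load('w1');b=load('w2')
f=lambda c:max(blobs(c,172,5,smin=170,vmin=120),key=lambda x:x[1])[0]
print('tri',tri((a,f(a)),(b,f(b))))
E
```

```text
[257.94357977 175.3229572 ] 514 ((258.0, 172.99998474121094), (11.999998092651367, 43.99999237060547), 0.0)
tri (array([ 434.12727635, -127.21919066,  104.41624691]), [np.float64(0.8972651220794347), np.float64(0.8972651220793966)])
[[ 421.1 -138.3  106. ]
 [ 442.5 -109.   106. ]
 [ 450.1 -114.5  106. ]
 [ 429.  -144.   106. ]]
len [np.float64(9.4), np.float64(36.3)] yaw 53.886636502515515 mid [ 435.7 -126.5  106. ]
[ 430.87607311 -129.72937721  231.31345504] [2.81445491e-05 8.90494730e-01 4.54993555e-01 5.83947669e-06]
tri (array([ 434.18499276, -128.68691486,  102.00033854]), [np.float64(0.13102629842805702), np.float64(0.13102629842809435)])
```

{"name": "arm_command", "arguments": {"steps": [[1, 3.5, 1.2, -30, 0, 0, 0], [1, 3.5, 1.2, -70, 0, 0, 0], [1, 3.5, 1.2, -110, 0, 0, 0], [1, 3.5, 1.2, -145, 0, 0, 0], [1, 3.5, 1.2, -157, 0, 0, 0], [1, 3.5, 1.2, -157, 0, 0, 0], [-0.4, 3.5, 1.2, -157, 0, 0, 0], [-1, 3.5, 1.2, -157, 0, 0, 0]], "squeeze": 60}}

```text
clock: 3.45
tool_pos: [435.6, -128.6, 75.4]
eef_rot: [0.001, 0.89, 0.455, 0.001]
ft_force: [0.2, 0.4, 0.6]
opening: 59.2
gripper_force: 0.0
```

{"name": "arm_command", "arguments": {"steps": [[-1, 0, 0, 0, 0, 0, 0], [-1, 0, 0, 0, 0, 0, 0], [-1, 0, 0, 0, 0, 0, 0], [-1, 0, 0, 0, 0, 0, 0], [-1, 0, 0, 0, 0, 0, 0], [-1, 0, 0, 0, 0, 0, 0], [-1, 0, 0, 0, 0, 0, 0], [-1, 0, 0, 0, 0, 0, 0]]}}

```text
clock: 4.25
tool_pos: [435.1, -128.2, 74.9]
eef_rot: [0.0, 0.89, 0.456, 0.0]
ft_force: [-0.7, -0.3, 5.6]
opening: 11.1
gripper_force: 58.6
```

{"name": "arm_command", "arguments": {"steps": [[-1, 0, 0, 10, 0, 0, 0], [-1, 0, 0, 40, 0, 0, 0], [-1, 0, 0, 80, 0, 0, 0], [-1, 0, 0, 120, 0, 0, 0.0], [-1, 20, 30, 140, 0, 0, 0.1], [-1, 40, 65, 140, 0, 0, 0.2], [-1, 60, 100, 140, 0, 0, 0.3], [-1, 80, 135, 140, 0, 0, 0.4]]}}

```text
clock: 5.05
tool_pos: [515.1, 8.3, 215.1]
eef_rot: [0.0, 0.781, 0.625, 0.0]
ft_force: [1.5, -0.7, -0.7]
opening: 11.2
gripper_force: 58.4
```

{"name": "arm_command", "arguments": {"steps": [[-1, 20, 35, 0, 0, 0, 0.1], [-1, 40, 70, 0, 0, 0, 0.2], [-1, 55, 100, 0, 0, 0, 0.3], [-1, 60, 113, 0, 0, 0, 0.4], [-1, 60, 113, 0, 0, 0, 0.4], [-1, 60, 113, 0, 0, 0, 0.4], [-1, 60, 113, 0, 0, 0, 0.4], [-1, 60, 113, 0, 0, 0, 0.4]]}}

```text
clock: 5.85
tool_pos: [574.3, 118.9, 214.5]
eef_rot: [0.0, 0.643, 0.765, -0.0]
ft_force: [-0.3, -0.6, -0.4]
opening: 10.8
gripper_force: 58.5
```

Run:
```python
from h import *
w=cam('wrist','w3');cam('top','t3');cam('scene','s3')
cv2.imwrite('pics/w3b.png',cv2.resize(w['image'],(800,600),interpolation=cv2.INTER_CUBIC)[:,:,::-1])
```

```text
(no output)
```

View pics/w3b.png

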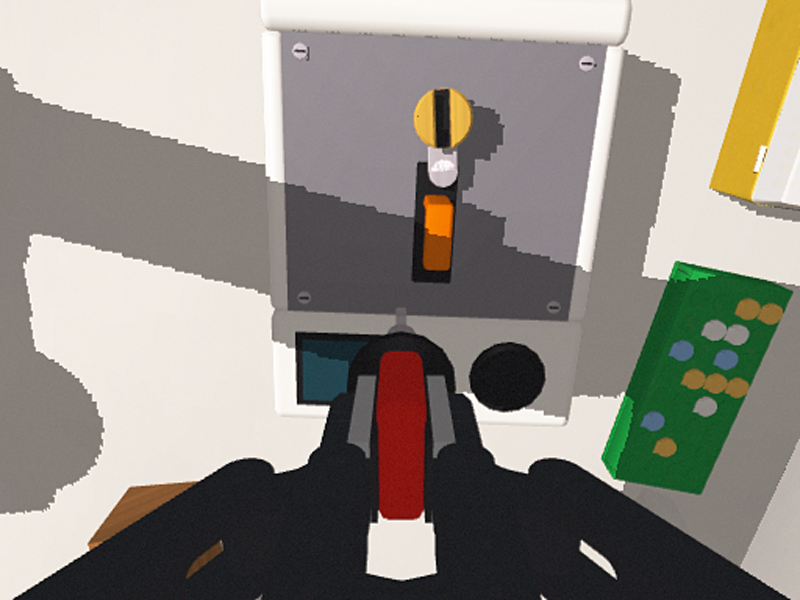

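The wrist view shows the brass head at (443,118) with its slot nearly vertical, running from (442,90) to (443,148). The tongue lies over the cartridge at (443,165), the orange tab is at (438,232), the key tip is at (401,310), and the deck screws are at (300,50), (587,63), (553,307) and (304,297).

```bash
cat > cl.py <<'E'
from h import *
import sys
def head(w):
    b=[x for x in blobs(w,18,28,smin=120,vmin=90,amin=150)]
    h=cv2.cvtColor(w['image'],cv2.COLOR_RGB2HSV)
    b=[x for x in b if x[0][1]<200 and 180<x[0][0]<400]
    p=np.vstack([x[3] for x in b]); (c,r)=cv2.minEnclosingCircle(p)
    print('head',np.round(c,1),round(r,1),[x[1] for x in b])
    m=np.zeros(h.shape[:2],np.uint8); cv2.circle(m,tuple(int(round(v)) for v in c),int(r*.8),1,-1)
    s=np.argwhere((m>0)&(h[...,2]<60))[:,::-1].astype(np.float32)
    vx,vy,x,y=cv2.fitLine(s,cv2.DIST_L2,0,.01,.01).ravel()
    return np.array(c),np.array([x,y]),np.array([vx,vy])
def tab(w):
    b=max(blobs(w,5,17,smin=180,vmin=90,amin=60),key=lambda x:x[1]);return b
if __name__=='__main__':
    w=load(sys.argv[1]);c,s,v=head(w)
    print('head',plane(w,c,108.5).round(1),'slot',s.round(1),plane(w,s,105).round(1))
    a,b=plane(w,s-12*v,108.5),plane(w,s+12*v,108.5);d=a-b;print('slot yaw',np.degrees(np.arctan2(d[1],d[0]))%180)
    ce,A,r,p=tab(w);print('tab',ce,A,plane(w,ce,118).round(1))
    print(manip.read_state()['tool_pos'],manip.read_state()['eef_rot'])
E
python3 cl.py w3
python3 - <<'E'
from h import *
w=load('w3')
S=[plane(w,np.array(u)*.64-.2,85) for u in [(300,50),(587,63),(553,307),(304,297)]]
print(np.round(S,1),np.mean(S,0).round(1))
d=S[1]-S[0];e=S[2]-S[3];print([np.degrees(np.arctan2(x[1],x[0])) for x in(d,e,S[0]-S[3],S[1]-S[2])])
print('tip',plane(w,np.array((401,308))*.64-.2,150))
E
```

```text
head [283.2  75.1] 19.7 [426, 387]
head [578.1 200.4 108.5] slot [282.6  75.2] [577.9 200.4 105. ]
slot yaw 102.8228458121127
tab [279.85269461 148.39041916] 835 [584.5 152.5 118. ]
[574.49117289 119.25086402 214.49957215] [6.47496223e-05 6.43150349e-01 7.65739919e-01 2.68227973e-05]
[[509.5 218.5  85. ]
 [640.6 235.8  85. ]
 [655.8 117.7  85. ]
 [525.3 100.6  85. ]] [582.8 168.1  85. ]
[np.float64(7.5150440828385365), np.float64(7.464433635421596), np.float64(97.60637669326084), np.float64(97.31685468522556)]
tip [572.70126012 125.4235217  150.        ]
```

{"name": "arm_command", "arguments": {"steps": [[-1, 1, 30, 0, 0, 0, 0.049], [-1, 2.5, 60, 0, 0, 0, 0.049], [-1, 3.6, 82, -5, 0, 0, 0.049], [-1, 3.6, 82, -25, 0, 0, 0.049], [-1, 3.6, 82, -34, 0, 0, 0.049], [-1, 3.6, 82, -34, 0, 0, 0.049], [-1, 3.6, 82, -34, 0, 0, 0.049], [-1, 3.6, 82, -34, 0, 0, 0.049]]}}

```text
clock: 6.8
tool_pos: [578.8, 201.5, 181.2]
eef_rot: [0.0, 0.624, 0.781, 0.0]
ft_force: [-0.8, -0.4, -1.0]
opening: 11.1
gripper_force: 58.6
```

Run:
```python
from h import *
w=cam('wrist','w4')
cv2.imwrite('pics/w4b.png',cv2.resize(w['image'][100:340,110:430],(800,600),interpolation=cv2.INTER_CUBIC)[:,:,::-1])
print(proj(w,[[578.1,200.4,108.5],[578.1,200.4,115]]),manip.read_state()['tool_pos'])
```

```text
[[255.60292044 203.75281244]
 [255.59911121 207.25989232]] [578.86565811 201.56988793 181.2491088 ]
```

View pics/w4b.png

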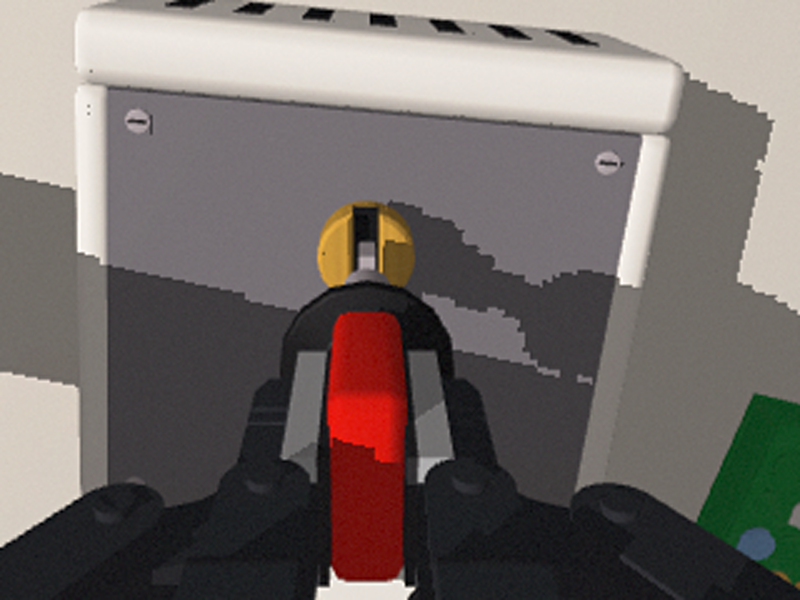

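The close view shows the blade at (367,250) lined up over the slot, whose centre is at x≈366. I'll lower it.

{"name": "arm_command", "arguments": {"steps": [[-1, -0.3, 0, -3, 0, 0, 0], [-1, -0.3, 0, -6, 0, 0, 0], [-1, -0.3, 0, -8, 0, 0, 0], [-1, -0.3, 0, -10, 0, 0, 0], [-1, -0.3, 0, -11, 0, 0, 0], [-1, -0.3, 0, -12, 0, 0, 0], [-1, -0.3, 0, -13, 0, 0, 0], [-1, -0.3, 0, -13, 0, 0, 0]]}}

```text
clock: 7.65
tool_pos: [577.8, 202.0, 167.1]
eef_rot: [-0.0, 0.624, 0.782, -0.0]
ft_force: [-0.5, -0.9, -0.2]
opening: 11.0
gripper_force: 58.6
```

{"name": "arm_command", "arguments": {"steps": [[-1, 0, 0, 0, 0, 0, 0.1], [-1, 0, -0.1, 0, 0, 0, 0.2], [-1, 0, -0.1, 0, 0, 0, 0.3], [-1, -0.1, -0.2, 0, 0, 0, 0.4], [-1, -0.1, -0.3, 0, 0, 0, 0.5], [-1, -0.2, -0.4, 0, 0, 0, 0.6], [-1, -0.2, -0.5, 0, 0, 0, 0.7], [-1, -0.3, -0.6, 0, 0, 0, 0.8]]}}

```text
clock: 8.45
tool_pos: [578.0, 201.9, 167.4]
eef_rot: [0.0, 0.268, 0.963, 0.001]
ft_force: [1.4, 1.5, -1.1]
opening: 11.3
gripper_force: 58.5
```

{"name": "arm_command", "arguments": {"steps": [[-1, 0, 0, 0, 0, 0, 0.1], [-1, 0, -0.1, 0, 0, 0, 0.2], [-1, 0, -0.1, 0, 0, 0, 0.3], [-1, -0.1, -0.2, 0, 0, 0, 0.4], [-1, -0.1, -0.3, 0, 0, 0, 0.5], [-1, -0.2, -0.4, 0, 0, 0, 0.6], [-1, -0.2, -0.5, 0, 0, 0, 0.7], [-1, -0.3, -0.5, 0, 0, 0, 0.75]]}}

```text
clock: 9.25
tool_pos: [577.7, 201.4, 167.5]
eef_rot: [0.0, -0.103, 0.995, 0.001]
ft_force: [0.3, 2.0, -1.9]
opening: 11.2
gripper_force: 58.5
```

Run:
```python
from h import *
s=manip.read_state();print(s['torque'],s['ft_force'],s['q'],2*np.degrees(np.arctan2(s['eef_rot'][2],s['eef_rot'][1])))
```

```text
[ 0.36854908 -0.21325814 -0.04970444] [ 0.33103764  1.95089002 -1.92652973] [ 0.21435873  0.48464858 -0.11899113  0.96606536  0.00112976  0.0081937 ] 191.81242148159893
```

{"name": "arm_command", "arguments": {"steps": [[-1, 0, 0, 0, 0, 0, -0.08], [-1, 0, 0, 0, 0, 0, -0.08], [-1, 0, 0, 8, 0, 0, -0.08], [-1, 0, 0, 16, 0, 0, -0.08], [-1, 0, 0, 30, 0, 0, -0.08], [-1, 0, 0, 45, 0, 0, -0.2], [-1, -20, -30, 50, 0, 0, -0.3], [-1, -40, -60, 50, 0, 0, -0.4]]}}

```text
clock: 10.05
tool_pos: [538.0, 140.6, 219.1]
eef_rot: [0.002, 0.099, 0.995, 0.0]
ft_force: [0.2, -0.7, -1.0]
opening: 11.2
gripper_force: 58.7
```

Run:
```python
from h import *
w=cam('wrist','w5');s=cam('scene','s5')
im=np.hstack([cv2.resize(w['image'],(400,300)),cv2.resize(s['image'][140:260,190:350],(400,300))])
cv2.imwrite('pics/w5b.png',im[:,:,::-1])
print(manip.read_state()['tool_pos'])
```

```text
[535.0262324  138.25305471 218.25915212]
```

View pics/w5b.png

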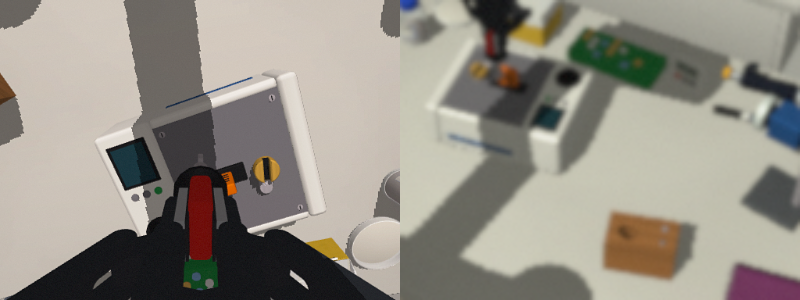

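The wrist picture shows the tongue at (266,187), swung clear to the instrument's +x. The scene crop shows the stand free at (640,245) and the camera's lens facing left, towards the instrument. I'll return the key now.

{"name": "arm_command", "arguments": {"steps": [[-1, -13, -34, 0, 0, 0, -0.14], [-1, -26, -70, 0, 0, 0, -0.28], [-1, -40, -106, 0, 0, 0, -0.42], [-1, -54, -142, 0, 0, 0, -0.56], [-1, -67, -178, 0, 0, 0, -0.7], [-1, -80, -214, 0, 0, 0, -0.84], [-1, -92, -245, 0, 0, 0, -0.98], [-1, -100, -266, 0, 0, 0, -1.12]]}}

```text
clock: 10.95
tool_pos: [437.3, -127.1, 218.2]
eef_rot: [0.001, 0.614, 0.789, -0.0]
ft_force: [1.0, 0.3, -1.2]
opening: 10.9
gripper_force: 59.0
```

{"name": "arm_command", "arguments": {"steps": [[-1, 0, 0, 0, 0, 0, -0.14], [-1, 0, 0, -10, 0, 0, -0.28], [-1, 0, 0, -20, 0, 0, -0.42], [-1, 0, 0, -30, 0, 0, -0.56], [-1, 0, 0, -40, 0, 0, -0.7], [-1, 0, 0, -60, 0, 0, -0.84], [-1, 0, 0, -66, 0, 0, -0.88], [-1, 0, 0, -66, 0, 0, -0.88]]}}

```text
clock: 11.75
tool_pos: [437.3, -124.9, 151.0]
eef_rot: [-0.0, 0.89, 0.456, -0.0]
ft_force: [0.4, -0.6, -1.1]
opening: 11.1
gripper_force: 59.0
```

Run:
```python
from h import *
s=manip.read_state();print(s['tool_pos'],2*np.degrees(np.arctan2(s['eef_rot'][2],s['eef_rot'][1])))
```

```text
[ 437.32461325 -124.91379443  150.9715844 ] 54.221707252057776
```

{"name": "arm_command", "arguments": {"steps": [[-1, -2.2, -3.3, -5, 0, 0, 0], [-1, -2.2, -3.3, -10, 0, 0, 0], [-1, -2.2, -3.3, -25, 0, 0, 0], [-1, -2.2, -3.3, -40, 0, 0, 0], [-1, -2.2, -3.3, -55, 0, 0, 0], [-1, -2.2, -3.3, -68, 0, 0, 0], [-1, -2.2, -3.3, -74, 0, 0, 0], [-1, -2.2, -3.3, -75, 0, 0, 0]]}}

```text
clock: 12.55
tool_pos: [434.8, -128.4, 75.8]
eef_rot: [-0.0, 0.89, 0.455, -0.0]
ft_force: [0.3, -0.1, -1.5]
opening: 11.6
gripper_force: 59.0
```

{"name": "arm_command", "arguments": {"steps": [[-1, 0, 0, 0, 0, 0, 0], [-0.4, 0, 0, 0, 0, 0, 0], [0.2, 0, 0, 0, 0, 0, 0], [0.3, 0, 0, 0, 0, 0, 0], [0.3, 0, 0, 0, 0, 0, 0], [0.3, 0, 0, 20, 0, 0, 0], [0.3, 0, 0, 60, 0, 0, 0], [0.3, 0, 0, 100, 0, 0, 0]]}}

```text
clock: 13.35
tool_pos: [434.3, -128.0, 177.0]
eef_rot: [-0.001, 0.89, 0.455, -0.001]
ft_force: [0.5, -0.6, -0.3]
opening: 55.9
gripper_force: 0.0
```

Run:
```python
from h import *
w=cam('wrist','w6')
for x in blobs(w,172,5,smin=170,vmin=120): print(x[0],x[1],x[2],plane(w,x[0],104))
```

```text
[257.95408163 202.26147959] 784 ((258.0, 198.5), (55.0, 16.0), 90.0) [ 435.60915342 -128.90347444  104.        ]
[293.5        357.64285714] 14 ((293.673095703125, 357.6346435546875), (2.3533935546875, 5.295135974884033), 11.309932708740234) [ 383.25948668 -248.40915525  104.        ]
[385.09090909 380.45454545] 11 ((385.0000305175781, 380.5), (3.535533905029297, 2.1213202476501465), 45.0) [ 429.47601113 -309.44626741  104.        ]
```

{"name": "arm_command", "arguments": {"steps": [[0.3, 0, 0, 40, 0, 0, 0], [0.3, 0, 0, 80, 0, 0, 0], [0.3, 15, -10, 120, 0, 0, 0], [0.3, 40, -30, 150, 0, 0, 0], [0.3, 70, -60, 160, 0, 0, 0], [0.3, 90, -75, 160, 0, 0, 0], [0.3, 90, -75, 160, 0, 0, 0], [0.3, 90, -75, 160, 0, 0, 0]]}}

```text
clock: 14.2
tool_pos: [524.8, -203.4, 335.4]
eef_rot: [-0.001, 0.891, 0.455, -0.0]
ft_force: [0.8, 0.3, -0.9]
opening: 55.4
gripper_force: 0.0
```

Run:
```python
from h import *
w=cam('wrist','w7');t=cam('top','t7')
cv2.imwrite('pics/w7b.png',cv2.resize(w['image'],(800,600),interpolation=cv2.INTER_CUBIC)[:,:,::-1])
cv2.imwrite('pics/t7b.png',cv2.resize(t['image'][110:200,310:430],(800,600),interpolation=cv2.INTER_CUBIC)[:,:,::-1])
print(manip.read_state()['tool_pos'],proj(w,[[630,-290,0],[630,-290,160]]))
```

```text
[ 524.29683069 -202.76341552  335.94249181] [[354.46408504 143.55645081]
 [399.69132251 173.98554843]]
```

View pics/w7b.png

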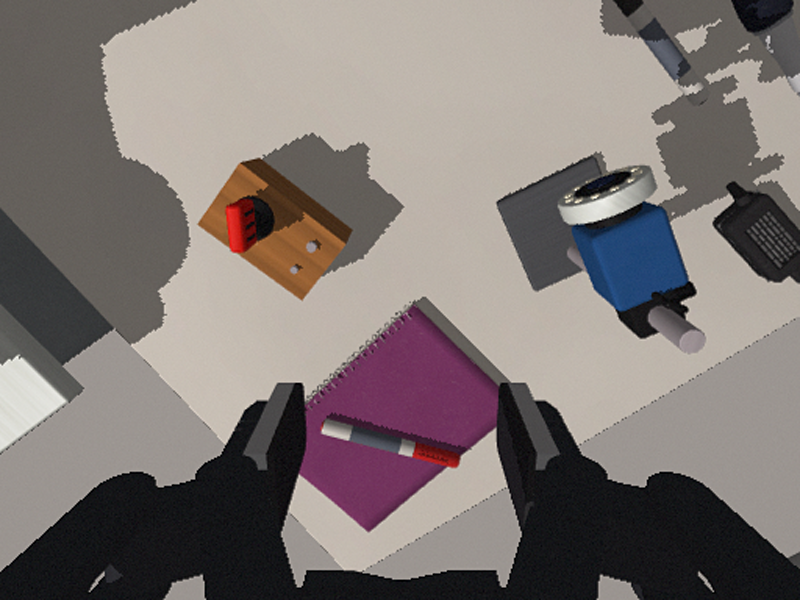

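The wrist view shows the ring light's face centred near (607,193), the blue body at (635,260), the foot's corners at (497,203), (598,152) and (536,291), and the key back in its stand at (245,222). I'll take a second view for triangulation.

{"name": "arm_command", "arguments": {"steps": [[0.3, 10, 14, 0, 0, 0, 0], [0.3, 30, 40, 0, 0, 0, 0], [0.3, 48, 66, 0, 0, 0, 0], [0.3, 58, 81, 0, 0, 0, 0], [0.3, 58, 81, 0, 0, 0, 0], [0.3, 58, 81, 0, 0, 0, 0], [0.3, 58, 81, 0, 0, 0, 0], [0.3, 58, 81, 0, 0, 0, 0]]}}

```text
clock: 15.1
tool_pos: [582.5, -123.3, 336.4]
eef_rot: [0.0, 0.891, 0.454, -0.0]
ft_force: [-0.1, -0.2, 1.2]
opening: 55.2
gripper_force: 0.0
```

Run:
```python
from h import *
w=cam('wrist','w8')
cv2.imwrite('pics/w8b.png',cv2.resize(w['image'],(800,600),interpolation=cv2.INTER_CUBIC)[:,:,::-1])
a=load('w7')
P=[plane(a,np.array(u)*.64-.2,8) for u in [(497,203),(598,152),(536,291)]];print(np.round(P,1))
d=P[1]-P[0];e=P[0]-P[2];print(np.linalg.norm(d),np.linalg.norm(e),[np.degrees(np.arctan2(x[1],x[0])) for x in (d,e)],'c',(P[0]+45*d/np.linalg.norm(d)-45*e/np.linalg.norm(e)).round(1))
```

```text
[[ 598.8 -242.5    8. ]
 [ 690.3 -256.3    8. ]
 [ 584.4 -330.1    8. ]]
92.54233679326403 88.7592128424747 [np.float64(-8.554647675545956), np.float64(80.68254373587988)] c [ 636.  -293.6    8. ]
```

View pics/w8b.png

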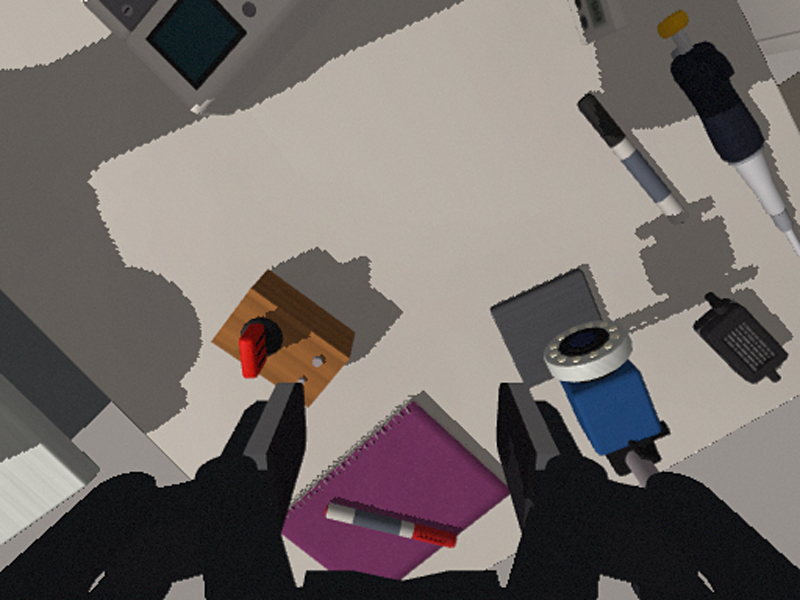

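The second view shows the lens disc at (582,342), the foot's corners at (490,308) and (583,268), and the blue body at (610,405).

Run:
```python
from h import *
k=.64
cs={'w7':((607,186),[(497,203),(598,152)]),'w8':((582,342),[(490,308),(583,268)])}
L=[];F=[]
for n,(u,f) in cs.items():
    c=load(n);g=c['image'].max(2);x,y=[int(v*k) for v in u]
    m=np.zeros_like(g);m[y-22:y+22,x-28:x+28]=1
    n_,l,s,ce=cv2.connectedComponentsWithStats(((g<75)&(m>0)).astype(np.uint8))
    i=l[y,x]; p=np.argwhere(l==i)[:,::-1].astype(np.float32); e=cv2.fitEllipse(cv2.convexHull(p)) 
    print(n,s[i],ce[i],e); L.append((c,np.array(e[0]))); F.append((c,[np.array(v)*k-.2 for v in f]))
print('lens',tri(*L))
ff=[tri(*[(c,f[j]) for c,f in F]) for j in range(2)];print('foot',ff)
for c,f in F:
    P=[plane(c,u,8) for u in f];d=P[1]-P[0];print(np.round(P,1),np.linalg.norm(d),np.degrees(np.arctan2(d[1],d[0])))
# blue body extents
for n in('w7','w8'):
    c=load(n)
    b=max(blobs(c,100,118,smin=130,vmin=40),key=lambda x:x[1]);print(n,b[0],b[1],cv2.boxPoints(b[2]).round(1).tolist())
```

```text
w7 [367 110  37  17 298] [385.15100671 117.66107383] ((385.36785888671875, 117.70649719238281), (9.885393142700195, 39.56298828125), 68.52249145507812)
w8 [357 209  33  20 448] [373.11160714 218.47767857] ((373.101318359375, 218.52822875976562), (16.375316619873047, 34.351707458496094), 71.0063705444336)
lens (array([ 644.78560701, -235.97550859,  159.95569901]), [np.float64(0.12829667188005298), np.float64(0.12829667187993368)])
foot [(array([ 599.24088804, -244.84132421,   -3.71064855]), [np.float64(0.2955012678773763), np.float64(0.29550126787738806)]), (array([ 687.11462912, -253.25876488,   18.62854232]), [np.float64(0.581317023603515), np.float64(0.5813170236036914)])]
[[ 598.8 -242.5    8. ]
 [ 690.3 -256.3    8. ]] 92.54233679326403 -8.554647675545956
[[ 599.7 -240.2    8. ]
 [ 688.  -257.3    8. ]] 89.89956662204128 -10.981130333367345
w7 [404.28760643 164.85935036] 3171 [[364.70001220703125, 145.10000610351562], [422.1000061035156, 125.5999984741211], [442.0, 184.0], [384.6000061035156, 203.60000610351562]]
w8 [392.62177778 261.788     ] 2250 [[358.70001220703125, 244.10000610351562], [404.0, 226.0], [424.1000061035156, 276.20001220703125], [378.70001220703125, 294.29998779296875]]
```

{"name": "arm_command", "arguments": {"steps": [[0.3, 10, -25, 0, 0, 0, 0.1], [0.3, 25, -60, 0, 0, 0, 0.2], [0.3, 40, -95, 0, 0, 0, 0.3], [0.3, 52, -125, 0, 0, 0, 0.4], [0.3, 57, -140, 0, 0, 0, 0.45], [0.3, 57, -140, 0, 0, 0, 0.45], [0.3, 57, -140, 0, 0, 0, 0.45], [0.3, 57, -140, 0, 0, 0, 0.45]]}}

```text
clock: 15.95
tool_pos: [639.8, -261.6, 336.6]
eef_rot: [-0.0, 0.767, 0.642, 0.0]
ft_force: [-0.3, -0.1, -0.3]
opening: 55.4
gripper_force: 0.0
```

Run:
```python
from h import *
w=cam('wrist','w9')
cv2.imwrite('pics/w9b.png',cv2.resize(w['image'],(800,600),interpolation=cv2.INTER_CUBIC)[:,:,::-1])
print(proj(w,[[644.8,-236,160]]),manip.read_state()['tool_pos'])
```

```text
[[256.81340296 137.08018662]] [ 639.85599916 -261.45900564  336.7819146 ]
```

View pics/w9b.png

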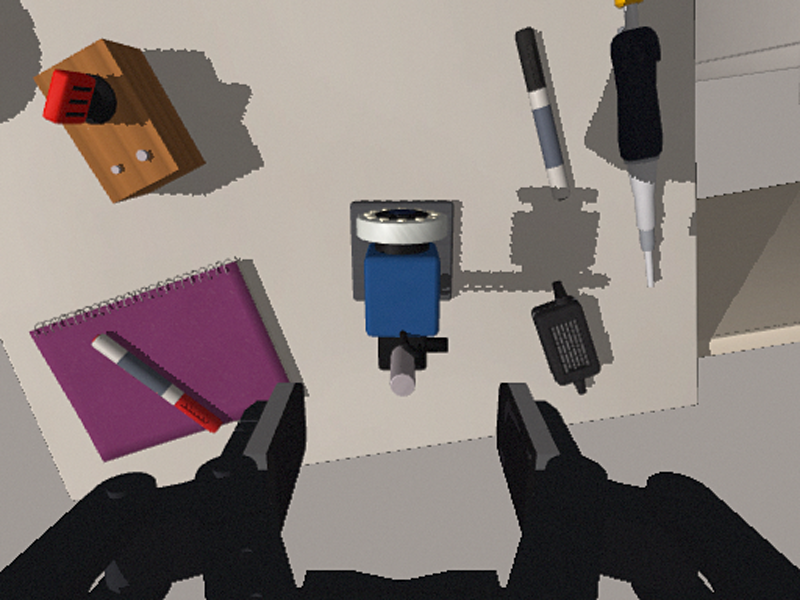

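The view from above shows the camera body upright in the picture, so its axis yaw equals the tool's (about 80°). The lens disc is at (402,215), the foot's front edge runs (351,201)–(460,201), and the post top is at (402,385).

Run:
```python
from h import *
w=load('w9');k=.64;p=lambda u,z:plane(w,np.array(u)*k-.2,z).round(1)
print('rod',p((402,383),215)); a,b=load('w7'),load('w8')
for h in(0,6,12): print('foot',h,p((351,201),h),p((460,201),h),p((353,299),h),p((450,299),h))
s=manip.read_state();print(2*np.degrees(np.arctan2(s['eef_rot'][2],s['eef_rot'][1])))
r=[tri((load('w7'),np.array(x)*k-.2),(load('w8'),np.array(y)*k-.2),(w,np.array(z)*k-.2)) for x,y,z in [((607,186),(582,342),(402,214)) ]];print(r)
# blue body sides
m=max(blobs(w,100,118,smin=130,vmin=40),key=lambda x:x[1]);P=m[3]
for v in(170,190,205):
    q=P[P[:,1]==v][:,0];print(v,q.min(),q.max())
b=plane(w,(P[:,0].mean(),170),187),plane(w,(P[:,0].mean(),205),187);print(b)
g=cv2.cvtColor(w['image'],cv2.COLOR_RGB2GRAY)[135:160,225:290];y,x=np.where(g>190);print('ring',x.min()+225,x.max()+225)
```

```text
rod [ 630.6 -316.7  215. ]
foot 0 [ 598.8 -242.1    0. ] [ 693.1 -258.9    0. ] [ 582.3 -331.1    0. ] [ 671.  -346.9    0. ]
foot 6 [ 599.5 -241.4    6. ] [ 692.6 -258.     6. ] [ 583.1 -329.2    6. ] [ 670.8 -344.9    6. ]
foot 12 [ 600.2 -240.7   12. ] [ 692.1 -257.    12. ] [ 584.  -327.4   12. ] [ 670.6 -342.8   12. ]
79.93698796911468
[(array([ 644.99962403, -236.1018914 ,  161.54606131]), [np.float64(2.058080674959434), np.float64(1.6696809237246688), np.float64(0.6020688656996784)])]
170 233.0 281.0
190 234.0 280.0
205 234.0 279.0
(array([ 640.58538846, -259.83288187,  187.        ]), array([ 634.92601383, -291.6772194 ,  187.        ]))
ring 229 279
```

Run:
```python
from h import *
t=[]
for n,(x,y) in {'w7':(388,124),'w8':(376,224),'w9':(257,142)}.items():
    c=load(n)['image'][y-35:y+35,x-32:x+32]; t.append(cv2.resize(c,(266,291),interpolation=cv2.INTER_NEAREST))
im=np.clip(np.hstack(t).astype(float)*1.6,0,255).astype(np.uint8)
cv2.imwrite('pics/z.png',im[:,:,::-1])
```

```text
(no output)
```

View pics/z.png

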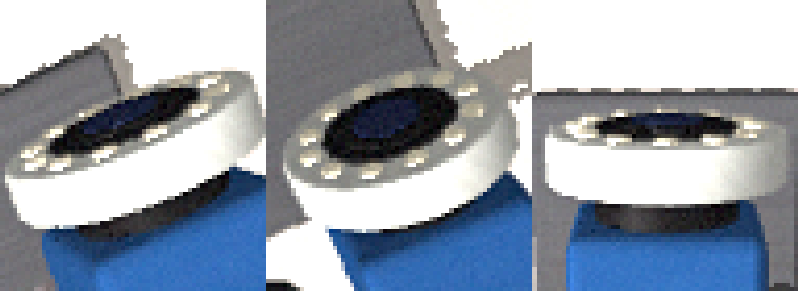

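The zoomed crops show the lens rim and glass flush with the ring light's face, so the triangulated disc (644.8, −236, 160) is the lens front. Next I'll go to the bay.

{"name": "arm_command", "arguments": {"steps": [[0.3, -6, 40, 0, 0, 0, 0.05], [0.3, -13, 85, 0, 0, 0, 0.1], [0.3, -20, 130, 0, 0, 0, 0.15], [0.3, -27, 175, 0, 0, 0, 0.2], [0.3, -34, 220, 0, 0, 0, 0.25], [0.3, -41, 265, -10, 0, 0, 0.306], [0.3, -48, 310, -20, 0, 0, 0.306], [0.3, -55, 345, -35, 0, 0, 0.306]]}}

```text
clock: 16.8
tool_pos: [584.2, 85.9, 302.4]
eef_rot: [0.001, 0.659, 0.752, 0.001]
ft_force: [0.2, -0.4, -1.1]
opening: 55.5
gripper_force: 0.0
```

{"name": "arm_command", "arguments": {"steps": [[0.3, 0, 15, -20, 0, 0, 0], [0.3, 0, 23, -45, 0, 0, 0], [0.3, 0, 23, -65, 0, 0, 0], [0.3, 0, 23, -65, 0, 0, 0], [0.3, 0, 23, -65, 0, 0, 0], [0.3, 0, 23, -65, 0, 0, 0], [0.3, 0, 23, -65, 0, 0, 0], [0.3, 0, 23, -65, 0, 0, 0]]}}

```text
clock: 17.6
tool_pos: [585.7, 105.4, 237.3]
eef_rot: [0.001, 0.66, 0.751, 0.001]
ft_force: [-0.4, 0.2, -0.6]
opening: 55.3
gripper_force: 0.0
```

Run:
```python
from h import *
from cl import tab
w=cam('wrist','wa');a=load('w3')
ta,tw=tab(a),tab(w);print(tw[0],tw[1],tw[2],plane(w,tw[0],120).round(1))
print('tri',tri((a,ta[0]),(w,tw[0])),'w3',plane(a,ta[0],120).round(1))
B=cv2.boxPoints(tw[2]);P=[plane(w,u,123) for u in B];print(np.round(P,1))
e=sorted([P[1]-P[0],P[2]-P[1]],key=np.linalg.norm);print([np.linalg.norm(x).round(1) for x in e],np.degrees(np.arctan2(e[1][1],e[1][0])))
s=manip.read_state();print(s['tool_pos'],2*np.degrees(np.arctan2(s['eef_rot'][2],s['eef_rot'][1])))
```

```text
[263.44903988 123.02806499] 677 ((263.5, 123.0), (42.0, 15.0), 90.0) [584.7 151.8 120. ]
tri (array([585.32583668, 150.55698053, 108.39118713]), [np.float64(0.23467640895118466), np.float64(0.23467640895113515)]) w3 [584.3 152.8 120. ]
[[577.3 166.2 123. ]
 [588.  167.6 123. ]
 [592.3 137.6 123. ]
 [581.2 136.1 123. ]]
[np.float64(10.8), np.float64(30.3)] -81.83952286362202
[585.51827019 105.34563754 237.06672552] 97.42411523591272
```

{"name": "arm_command", "arguments": {"steps": [[0.3, -0.7, 25, 0, 0, 0, 0], [0.3, -0.7, 46, -10, 0, 0, 0], [0.3, -0.7, 46, -50, 0, 0, 0], [0.3, -0.7, 46, -90, 0, 0, 0], [0.3, -0.7, 46, -125, 0, 0, 0], [0.3, -0.7, 46, -142, 0, 0, 0], [0.3, -0.7, 46, -142, 0, 0, 0], [0.3, -0.7, 46, -142, 0, 0, 0]]}}

```text
clock: 18.45
tool_pos: [584.8, 151.5, 94.8]
eef_rot: [0.0, 0.66, 0.751, 0.0]
ft_force: [-0.4, 0.3, 1.0]
opening: 55.5
gripper_force: 0.0
```

Run:
```python
from h import *
s=manip.read_state();print(s['tool_pos'],s['ft_force'],2*np.degrees(np.arctan2(s['eef_rot'][2],s['eef_rot'][1])))
```

```text
[584.83053749 151.47981497  94.83787096] [-0.35943106  0.34855789  0.97652736] 97.43403838072253
```

{"name": "arm_command", "arguments": {"steps": [[-0.4, 0, 0, 0, 0, 0, 0], [-0.7, 0, 0, 0, 0, 0, 0], [-1, 0, 0, 0, 0, 0, 0], [-1, 0, 0, 0, 0, 0, 0], [-1, 0, 0, 0, 0, 0, 0], [-1, 0, 0, 0, 0, 0, 0], [-1, 0, 0, 0, 0, 0, 0], [-1, 0, 0, 0, 0, 0, 0]], "squeeze": 50}}

```text
clock: 19.25
tool_pos: [585.4, 151.7, 95.6]
eef_rot: [0.001, 0.66, 0.752, 0.001]
ft_force: [0.0, 0.3, 5.7]
opening: 11.4
gripper_force: 49.6
```

{"name": "arm_command", "arguments": {"steps": [[-1, 0, 0, 5, 0, 0, 0], [-1, 0, 0, 15, 0, 0, 0], [-1, 0, 0, 30, 0, 0, 0], [-1, 0, 0, 45, 0, 0, 0], [-1, 0, 0, 60, 0, 0, 0], [-1, 0, 0, 80, 0, 0, 0], [-1, 0, 0, 100, 0, 0, 0], [-1, 0, 0, 115, 0, 0, 0]]}}

```text
clock: 20.05
tool_pos: [584.6, 151.6, 211.1]
eef_rot: [0.0, 0.66, 0.752, 0.0]
ft_force: [-0.1, 0.2, -2.0]
opening: 10.9
gripper_force: 48.8
```

{"name": "arm_command", "arguments": {"steps": [[-1, 4, -15, 0, 0, 0, 0.05], [-1, 12, -45, 0, 0, 0, 0.18], [-1, 20, -80, 0, 0, 0, 0.31], [-1, 29, -115, 0, 0, 0, 0.44], [-1, 38, -150, 0, 0, 0, 0.57], [-1, 47, -185, 0, 0, 0, 0.7], [-1, 55, -220, 0, 0, 0, 0.83], [-1, 62, -250, 0, 0, 0, 0.96]]}}

```text
clock: 20.85
tool_pos: [646.4, -100.3, 209.7]
eef_rot: [-0.0, 0.236, 0.972, -0.0]
ft_force: [-0.1, -0.1, -1.4]
opening: 11.3
gripper_force: 48.8
```

{"name": "arm_command", "arguments": {"steps": [[-1, 4, -20, 0, 0, 0, 0.1], [-1, 7, -35, -3, 0, 0, 0.2], [-1, 9, -45, -6, 0, 0, 0.27], [-1, 11, -50, -8.7, 0, 0, 0.306], [-1, 11, -50, -8.7, 0, 0, 0.306], [-1, 11, -50, -8.7, 0, 0, 0.306], [-1, 11, -50, -8.7, 0, 0, 0.306], [-1, 11, -50, -8.7, 0, 0, 0.306]]}}

```text
clock: 21.65
tool_pos: [657.4, -147.9, 201.0]
eef_rot: [0.0, 0.087, 0.996, 0.0]
ft_force: [0.8, 0.6, -1.1]
opening: 10.9
gripper_force: 48.8
```

Run:
```python
from h import *
s=manip.read_state();print(s['tool_pos'],s['ft_force'],s['qd'].round(3),2*np.degrees(np.arctan2(s['eef_rot'][2],s['eef_rot'][1])))
w=cam('wrist','wf');t=cam('top','tf');sc=cam('scene','sf')
for n,c in(('w',w),('t',t),('s',sc)):
    for x in sorted(blobs(c,4,18,smin=150,vmin=70,amin=10),key=lambda x:-x[1])[:5]: print(n,x[0].round(1),x[1],np.round(cv2.boxPoints(x[2]),1).tolist())
    print(n,'pred glass/origin/tabtop/lens',proj(c,[[658.8,-157.2,160],[658.8,-157.2,192],[658.8,-157.2,230],[644.8,-236,160]]).round(1).tolist())
```

```text
[ 657.41545011 -147.91822939  200.95711736] [ 0.78172501  0.59065898 -1.08354906] [-0.001 -0.001 -0.    -0.001 -0.    -0.003] 170.00216429604544
w [256.4 273.5] 2766 [[241.0, 225.0], [272.0, 225.0], [272.0, 322.0], [241.0, 322.0]]
w [488.9 243.9] 20 [[481.0, 244.8000030517578], [494.6000061035156, 240.6999969482422], [495.6000061035156, 243.8000030517578], [482.0, 248.0]]
w [437.5 255.4] 14 [[433.8999938964844, 256.8999938964844], [440.1000061035156, 251.89999389648438], [441.5, 253.60000610351562], [435.29998779296875, 258.6000061035156]]
w [482.2 273.6] 14 [[478.70001220703125, 276.5], [483.20001220703125, 269.79998779296875], [485.5, 271.29998779296875], [481.0, 278.0]]
w [482.8 260.5] 13 [[480.0, 264.0], [483.79998779296875, 256.3999938964844], [485.79998779296875, 257.3999938964844], [482.0, 265.0]]
w pred glass/origin/tabtop/lens [[243.5, 228.3], [241.2, 255.6], [237.1, 304.2], [104.0, 228.2]]
t pred glass/origin/tabtop/lens [[311.6, 140.2], [313.2, 137.2], [315.2, 133.3], [339.5, 145.6]]
s [286. 239.] 403 [[271.70001220703125, 245.0], [275.3999938964844, 224.5], [300.6000061035156, 229.10000610351562], [296.8999938964844, 249.60000610351562]]
s [313.  165.1] 29 [[310.8999938964844, 169.89999389648438], [312.0, 159.6999969482422], [315.0, 160.0], [313.8999938964844, 170.1999969482422]]
s [108.2  95.2] 16 [[106.0, 94.0], [110.0, 94.0], [110.0, 97.0], [106.0, 97.0]]
s pred glass/origin/tabtop/lens [[315.9, 174.2], [316.9, 167.9], [318.0, 160.2], [335.1, 183.9]]
```

{"name": "arm_command", "arguments": {"steps": [[-1, 0.4, -3, 0.4, 0, 0, 0], [-1, 0.8, -6, 0.8, 0, 0, 0], [-1, 1.2, -8.5, 1.2, 0, 0, 0], [-1, 1.4, -9.3, 1.4, 0, 0, 0], [-1, 1.4, -9.3, 1.4, 0, 0, 0], [-1, 1.4, -9.3, 1.4, 0, 0, 0], [-1, 1.4, -9.3, 1.4, 0, 0, 0], [-1, 1.4, -9.3, 1.4, 0, 0, 0]]}}

```text
clock: 22.6
tool_pos: [658.8, -157.6, 202.0]
eef_rot: [-0.0, 0.087, 0.996, 0.0]
ft_force: [0.5, -0.7, -1.3]
opening: 11.4
gripper_force: 48.8
```

Run:
```python
from h import *
s=manip.read_state();print(s['tool_pos'],s['eef_rot'],s['ft_force'])
w=cam('wrist','wg');sc=cam('scene','sg')
g=cv2.cvtColor(w['image'],cv2.COLOR_RGB2HSV)
x=max(blobs(w,4,18,smin=150,vmin=70),key=lambda x:x[1]);print(cv2.boundingRect(x[3].astype(np.int32)))
R=cv2.Rodrigues(w['rvec'])[0]
T=s['tool_pos'];ex=np.array([np.cos(np.radians(170)),np.sin(np.radians(170)),0]);ey=np.array([ex[1],-ex[0],0])
O=T-[0,0,10.4]
# tab corners predicted: at +-15 along ex, top +38, bottom +6
for h in(6,38): print(h,proj(w,[O+a*15*ex+b*6*ey+[0,0,h] for a in(1,-1) for b in(1,-1)]).round(1).tolist())
print('lens pred',proj(w,[[644.8,-236,160]]).round(1))
b=max(blobs(w,100,118,smin=130,vmin=40),key=lambda x:x[1]);print('blue',b[0],b[1],cv2.boundingRect(b[3].astype(np.int32)))
o=[x for x in blobs(sc,4,18,smin=150,vmin=70,amin=10) if 300<x[0][0]<330 and x[0][1]<190][0];print('sc',o[0],cv2.boundingRect(o[3].astype(np.int32)),proj(sc,[O+a*15*ex+[0,0,h] for a in(1,-1) for h in(6,38)]).round(1).tolist())
# black flange below tab in wrist image: profile up the middle column
c=g[170:235,256];print([(170+i,int(p[0]),int(p[1]),int(p[2])) for i,p in enumerate(c)][::3])
```

```text
[ 658.77600977 -157.62465247  201.97086028] [-2.92650453e-05  8.72388535e-02  9.96187422e-01  3.26428580e-05] [ 0.527617   -0.68963373 -1.29557538]
(241, 225, 32, 98)
6 [[272.8, 225.4], [246.6, 225.4], [271.9, 282.3], [247.1, 282.3]]
38 [[276.7, 260.4], [244.3, 260.5], [275.4, 327.6], [245.1, 327.6]]
lens pred [[120.3 222.7]]
blue [ 38.77880375 224.14346748] 7256 (0, 177, 92, 96)
sc [315.66666667 165.25925926] (314, 160, 5, 11) [[314.9, 169.2], [315.9, 162.7], [319.3, 164.5], [320.4, 158.0]]
[(170, 75, 20, 25), (173, 60, 12, 22), (176, 175, 57, 27), (179, 165, 20, 25), (182, 113, 44, 23), (185, 95, 70, 22), (188, 113, 44, 23), (191, 160, 31, 25), (194, 30, 9, 27), (197, 135, 20, 26), (200, 150, 10, 25), (203, 140, 27, 28), (206, 90, 58, 22), (209, 20, 27, 28), (212, 146, 81, 22), (215, 140, 24, 32), (218, 120, 22, 23), (221, 0, 10, 25), (224, 173, 30, 34), (227, 13, 249, 180), (230, 13, 255, 178), (233, 13, 255, 93)]
```

{"name": "arm_command", "arguments": {"steps": [[-1, 0, 0.6, 0.4, 0, 0, 0], [-1, 0, 0.6, 0.4, 0, 0, 0], [-1, 0, 0.6, 0.4, 0, 0, 0], [-1, 0, 0.6, 0.4, 0, 0, 0], [-1, 0, 0.6, 0.4, 0, 0, 0], [-1, 0, 0.6, 0.4, 0, 0, 0], [-1, 0, 0.6, 0.4, 0, 0, 0], [-1, 0, 0.6, 0.4, 0, 0, 0]]}}

```text
clock: 23.5
tool_pos: [658.8, -157.1, 202.4]
eef_rot: [0.0, 0.087, 0.996, -0.0]
ft_force: [0.7, 0.8, -0.7]
opening: 11.2
gripper_force: 48.8
```

Run:
```python
from h import *
s=manip.read_state();print(s['tool_pos'],s['qd'].round(4),s['opening'])
t=cam('top');T=load('t0')
for h in((115,125),):
    for c in(T,t): print([(x[0].round(1).tolist(),x[1]) for x in blobs(c,*h,amin=20) if x[0][0]<140])
print(manip.close_job())
```

```text
[ 658.82598295 -157.14966422  202.41603797] [-0.0013  0.0002  0.0001 -0.0003  0.0002  0.0017] 11.196502239863946
[]
[]
the job is handed in; nothing more can be done
None
```

I turned the clamp about a quarter turn to free the cartridge and stood the key back in its stand. The arm is now holding the cartridge still and upright in front of the inspection camera, with the glass square to the lens and about 80 mm from it by my measurement (a millimetre or two uncertain). I handed the job in at about 24 s; my check that the jar and bottle had not moved found neither in the picture, so that is unconfirmed, though no force reading suggested a knock.

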